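Turn the sample carousel to the lens and open the shutter

TASK

Push on the bare spokes of the small four-armed carousel with a fingertip and turn it, either way round, until the glass jar with the screw cap stands squarely in front of the lens, and let it come to rest there. Then push the shutter lever beside the carousel counter-clockwise (seen from above) all the way to its stop, and take the hand away. Do not touch or lift the jar or the dishes that ride in the cups, and leave everything else on the bench where it stands.

Things in the scene. Friction and masses are not known exactly. Their poses are not given: they have to be found in the camera images.
- carousel: turntable, four bare aluminium spokes 90 deg apart (along its +-x, +-y), bars 10 mm wide, 45 to 57 mm above the table, from the hub (20 mm radius) to open cups at the ends: centre 115 mm from the axis, 23 mm outer radius, rim at 55 mm. Turns both ways without stops, about 1 N on a spoke, stays where left. Origin on the vertical axis, 51 mm above the table, z up
- drum: fixed white drum under the carousel, 28 mm radius, top 44 mm above the table; origin on the carousel's axis at table height. Round it lies only the black sole plate, top 10 mm above the table
- jar: the small upright amber glass jar with a white screw cap, 32 mm diameter, 32 mm tall, standing loose in one of the four cups (any of them); origin at the centre of its underside, z up, 49 mm above the table when it sits in the cup
- focus (a point): viewing place: 115 mm from the carousel's axis on the line along which the lens barrel looks, 49 mm above the table (height of the cup floors). The lens front is 35 mm farther out; barrel up to 19 mm radius at 74 mm height, behind it a white camera housing 105 mm high. Fixed in an episode
- shutter (a joint): the shutter lever's angle: grows counter-clockwise seen from above, from 0 to its stop at 1.22 rad; starts between 0 and 0.25. It stays where it is left; about 1 N pushed near its end moves it
- shutter_pivot (a point): vertical pivot of the shutter lever, 55 mm above the table, over a white block 34 x 34 mm, 48 mm high. The lever is a level steel bar 10 mm wide, 50 to 60 mm above the table, reaching 87 mm from the pivot, bare from 11 mm outwards; beneath it, past the block, only the sole plate (top at 10 mm) or the table
- shutter_end (a point): the middle of the lever's rounded end (7 mm radius), on the lever, 80 mm from the pivot; moves with the lever
- dish1: a flat round lidded dish of reddish medium, 35 mm diameter, 12 mm tall, loose in one of the other cups; origin at the centre of its underside, 49 mm above the table. Not to be touched
- dish2: a flat round lidded dish of reddish medium, 35 mm diameter, 12 mm tall, loose in one of the other cups; origin at the centre of its underside, 49 mm above the table. Not to be touched
- dish3: a flat round lidded dish of reddish medium, 35 mm diameter, 12 mm tall, loose in one of the other cups; origin at the centre of its underside, 49 mm above the table. Not to be touched
- vial_a: bystander: amber vial, 24 mm diameter, 45 mm tall, standing on the sole plate near the shutter lever; origin at its underside. Leave where it is
- vial_b: bystander: amber vial, 24 mm diameter, 45 mm tall, standing on the sole plate beside the lens; origin at its underside. Leave where it is
- reagent: bystander: amber bottle, 64 mm diameter, 130 mm tall, left on the bench; origin at its underside. Leave where it is
- beaker: bystander: glass beaker, 70 mm diameter, 85 mm tall, right on the bench; origin at its underside. Leave where it is
- slide_box: bystander: blue box, 90 x 180 x 35 mm (x, y, z), left on the bench; origin at its underside. Leave where it is
- tip_box: bystander: grey box, 120 x 85 x 60 mm (x, y, z), right on the bench; origin at its underside. Leave where it is
- spatula: bystander: steel spatula lying along its x, 180 mm long, far right on the bench; origin at its underside. Leave where it is

How it is judged:
By the outcome, as a careful person would: the job done as asked, in the order asked, and still so for the second after the job is handed in, with the robot touching nothing.
It also fails if it takes over 72 s, if anything falls off the work surface, if the arm or the gripper's body presses on something with over 40 N, if the wrist force passes 120 N, or if a joint passes its speed limit or range.

ROBOT

A 6-joint arm with a two-finger parallel gripper is mounted at the origin on the work surface. World frame = base frame: x ahead of the robot, y to its left, z up, the work surface at z = 0. Lengths are in m, angles in degrees, forces in N, time in s.
With the tool pointing down it reaches from about 0.25 to 0.8 m from the base axis. Payload 8.5 kg.
Tool frame: the origin (TCP) lies midway between the tips of the shut fingers; the grasp point (between the pads) lies r.pinch_z behind it (r.pinch_z is the distance from the TCP to the grasp point, in m); y points along the fingers, x is the direction in which the jaws open and shut, and the axes are right-handed (so a half turn about y gives the same grasp; the last joint's range is limited). The gripper opens to 85 mm and grips with 20 to 120 N. Pads are 22 mm wide; open, the fingers measure 114 mm over their backs; the gripper's body (76 mm by 85 mm) begins 54 mm behind the grasp point. The pads swing forward as they close: fully open they stand 13 mm farther back than shut.
Start: joints at [-68.297, 13.648, -0.773, 75.585, 0, 90], TCP at [0.194, -0.488, 0.231] pointing down, gripper open.
Joint ranges: [-152.45, 152.45], [-59.26, 108.67], [-65.41, 83.53], [-104.44, 129.93], [-82.83, 76.93], [-180, 180]. Speed limits (degrees/s): [127.2, 127.2, 159.86, 180, 180, 180].

INTERFACE

Orientations are given as [roll, pitch, yaw] about the fixed x, y, z axes, in that order (R = Rz(yaw) Ry(pitch) Rx(roll)).
In Python, from rig import status, optics, ticket, r gives the robot as it stands.
- The arm moves only by the tool drive_tool, never from a script. Its argument "increments" is a list of rows, each an object with "angular": the turn, a rotation vector about the tool's x, y, z as a fraction of full scale, a list of three; "xyz": the shift along the tool's x, y, z as a fraction of full scale, a list of three; "grip": the closure, from 0 (fully open) to 1 (shut). A call has 1 to 20 rows; each row is the pose to reach, as a shift and turn from the pose commanded when the call began, along the tool's axes at that moment; what a row does not reach only later rows make up. Full scale, the value 1, is 0.25 m for a shift and 45 degrees for a turn. A row lasts 1/12 s, in which the tool goes at most 41.7 mm and 7.16 degrees, less where a joint would pass 70% of its speed; a pose out of reach is approached as far as the arm can. A call with a number of a shift or a turn outside -1 to 1 is refused whole. A call with a gripper value outside its range is refused whole. The fingers move at their own pace and stop on an object; the grip force is fixed at half the most. Time passes only in rows, so rows that repeat a pose let the fingers close. It gives the time, the measured TCP pose, the force and the opening at its end, in the units of the state.
- status.get_obs(): the state, without advancing time (a new reading comes with each control period).
- optics.read_camera(name): name is "scene" or "top" or "wrist"; returns the picture (384x512x3 uint8, red, green, blue); there is no depth.
- optics.get_calibration(name): a dict with "fx", "fy", "cx", "cy" (pixels), "eye" and "attitude" of the camera in the world. Camera axes: x right, y up, looking along -z (the intrinsics and any distortion apply to the point x, -y, -z); pixel columns grow to the right and rows downward; lengths in m; the calibration is good to about 2 mm. A picture is of the moment at which its call begins: read the wrist's pose just before it. get_calibration takes no time and is no camera call; for the wrist camera it gives the pose at the moment of the call.
- ticket.job_done(): hands the job in, once; it reports no verdict.
The state is a dict: "time": time; "joint_pos": joint angles; "joint_vel": joint speeds; "joint_torque": joint torques, N m; "tcp_pos": TCP position; "orientation": TCP orientation; "contact_force": force on the tool from outside, world axes, zero at the start; "moment": the same for the moment, N m; "finger_gap": finger opening in m.
Only numpy, scipy, OpenCV 4.12 (cv2) and the standard library are available. Lean on these libraries where they do the work, as an engineer would, in place of code of your own. Each camera call takes 0.05 s, during which the arm holds its last target. There are 200 camera calls.

## Working session

There is one attempt and no reset: what is moved stays moved. The work goes in short steps, Python scripts to look and compute and a tool call to move; the robot and the scene stay as the last step left them, time stands still between calls to the robot, and variables do not carry over. Pictures are saved under pics/ and viewed, about 8 in all and at most 12, crops included, and the job is handed in when it is done.

Besides the shell and the picture viewer there is one more tool, called after "Emit:" as name([rows], argument=value, ...), one row to a line, values as JSON. drive_tool: Moves the arm, as the interface text tells. Its arguments: {"type":"object","properties":{"increments":{"type":"array"}},"required":["increments"]}

```bash
mkdir -p pics; ls; python3 - <<'E'
from rig import status, optics, r
import cv2
print(status.get_obs(), r.pinch_z)
for n in ("top","scene","wrist"):
    c=optics.get_calibration(n);print(n,c)
    cv2.imwrite(f"pics/{n}0.png",optics.read_camera(n)[:,:,::-1])
a=cv2.imread("pics/top0.png");b=cv2.imread("pics/scene0.png")
cv2.imwrite("pics/top0b.png",cv2.resize(a,(800,600),interpolation=cv2.INTER_CUBIC))
cv2.imwrite("pics/scene0b.png",cv2.resize(b,(800,600),interpolation=cv2.INTER_CUBIC))
E
```

```text
pics
{'time': 0.0, 'joint_pos': array([-6.82946274e+01,  1.36809347e+01, -8.16989997e-01,  7.55825953e+01,
        2.75816861e-04,  9.00014285e+01]), 'joint_vel': array([-0.04538688, -0.00575749, -0.01686203,  0.06122957,  0.01142917,
       -0.00180087]), 'joint_torque': array([ 6.44647207e-04, -5.38780546e+01,  3.46431506e+01,  1.84889050e-02,
        1.14908348e-04, -1.94107309e-05]), 'tcp_pos': array([ 0.19401508, -0.48740134,  0.23067749]), 'orientation': array([-8.99997262e+01,  8.05199584e-02, -6.82960559e+01]), 'contact_force': array([-0.41680673, -0.55663693,  0.2808659 ]), 'moment': array([ 0.07501959,  0.00938026, -0.01198029]), 'finger_gap': 0.08566225876542348} 0.0187
top {'fx': 377.36936814674937, 'fy': 377.36936814674937, 'cx': 256.74428174783696, 'cy': 195.0202897534884, 'eye': array([ 0.36795819, -0.03374077,  1.37895493]), 'attitude': array([  6.95490431,   0.33031527, -90.99293797])}
scene {'fx': 355.7928464680928, 'fy': 355.7928464680928, 'cx': 262.34858576628125, 'cy': 191.91286592518603, 'eye': array([ 0.80665434, -0.59781619,  1.04658114]), 'attitude': array([31.50601015, -0.6158372 , 27.46221015])}
wrist {'fx': 342.95181283690243, 'fy': 342.95181283690243, 'cx': 255.42613500223968, 'cy': 192.25882474928926, 'eye': array([ 0.25713423, -0.46229909,  0.37310281]), 'attitude': array([-1.57432288e+01,  1.26744358e-03, -6.83151681e+01])}
```

View pics/top0b.png

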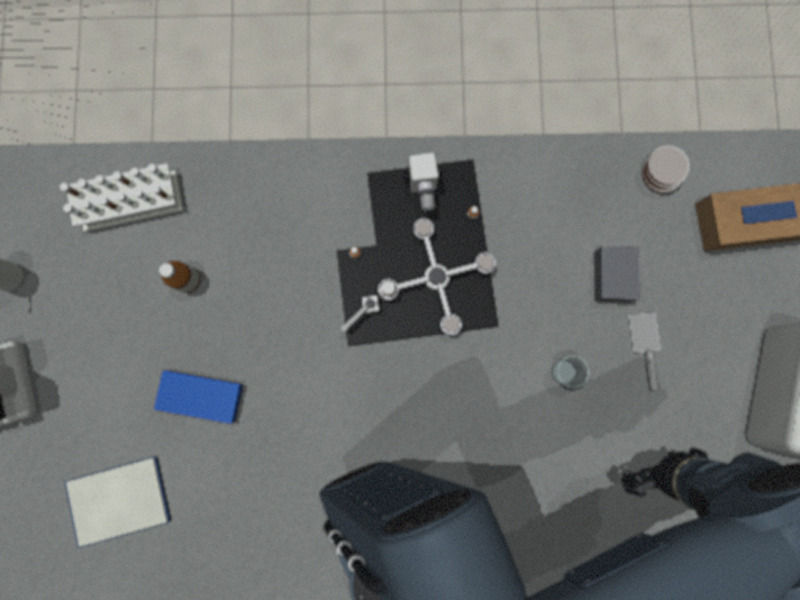

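View pics/scene0b.png

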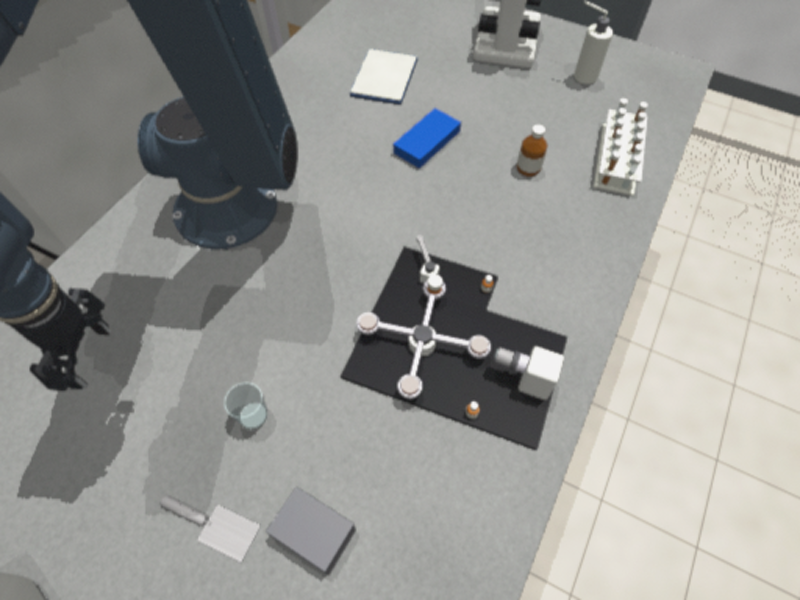

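The top view shows the axis at (437,276), the jar in the left cup at (388,289), the lens at about (428,190), and the shutter pivot at (371,303) with its end at (345,328), all in 800-px scale. The jar has to turn clockwise by about 95°. The scene view agrees.

```bash
cat > h.py <<'E'
import numpy as np, cv2
from scipy.spatial.transform import Rotation as R
from rig import status, optics
def rot(a): return R.from_euler('xyz',a,degrees=True).as_matrix()
def world(c,uv,z):
    d=rot(c['attitude'])@np.array([(uv[0]-c['cx'])/c['fx'],-(uv[1]-c['cy'])/c['fy'],-1])
    return c['eye']+d*(z-c['eye'][2])/d[2]
def pix(c,p):
    q=rot(c['attitude']).T@(np.asarray(p)-c['eye']); return np.array([c['cx']+c['fx']*q[0]/-q[2],c['cy']-c['fy']*q[1]/-q[2]])
def move(p,rpy=None):
    "fractions for drive_tool to TCP p, orientation rpy"
    s=status.get_obs();M=rot(s['orientation'])
    d=M.T@(np.asarray(p)-s['tcp_pos'])
    a=R.from_matrix(M.T@rot(rpy)).as_rotvec(degrees=True) if rpy is not None else np.zeros(3)
    return np.round(d/.25,3),np.round(a/45,3)
E
python3 - <<'E'
from h import *
c=optics.get_calibration('top')
for n,u,z in [('axis',(437,276),.057),('jar',(388,289),.081),('top',(424,228),.061),('right',(486,262),.061),('bot',(451,324),.061),('lens',(428,205),.074),('housing',(424,163),.105),('piv',(371,303),.06),('end',(345,328),.06),('va',(355,252),.045),('vb',(474,212),.045)]:
    print(n,world(c,np.array(u)*.64,z).round(3))
print(move([.40,-.03,.36],[-90,0,-90]))
E
```

```text
axis [ 0.594 -0.111  0.057]
jar [ 0.562 -0.     0.081]
top [ 0.705 -0.084  0.061]
right [ 0.623 -0.223  0.061]
bot [ 0.483 -0.14   0.061]
lens [ 0.755 -0.094  0.074]
housing [ 0.843 -0.086  0.105]
piv [0.534 0.039 0.06 ]
end [0.479 0.098 0.06 ]
va [0.655 0.075 0.045]
vb [ 0.745 -0.202  0.045]
(array([-1.396, -0.515,  1.442]), array([ 0.   ,  0.482, -0.001]))
```

```bash
python3 - <<'E'
from h import *
s=status.get_obs();print(s['tcp_pos'],s['orientation'],s['time'])
print(move([.40,-.25,.36],[-90,0,-34]))
E
```

```text
[ 0.19400804 -0.48748928  0.23080965] [-9.00017226e+01  6.61298315e-02 -6.82979628e+01] 0.15
(array([-0.579, -0.516,  1.117]), array([-0.   , -0.762, -0.001]))
```

Emit:
drive_tool([
  {"xyz":[0,-0.25,0.1],"angular":[0,0,0],"grip":1},
  {"xyz":[-0.1,-0.4,0.3],"angular":[0,-0.15,0],"grip":1},
  {"xyz":[-0.2,-0.52,0.45],"angular":[0,-0.3,0],"grip":1},
  {"xyz":[-0.3,-0.52,0.6],"angular":[0,-0.45,0],"grip":1},
  {"xyz":[-0.4,-0.52,0.75],"angular":[0,-0.6,0],"grip":1},
  {"xyz":[-0.5,-0.52,0.9],"angular":[0,-0.75,0],"grip":1},
  {"xyz":[-0.5,-0.52,1],"angular":[0,-0.75,0],"grip":1},
  {"xyz":[-0.5,-0.52,1],"angular":[0,-0.75,0],"grip":1},
  {"xyz":[-0.5,-0.52,1],"angular":[0,-0.75,0],"grip":1},
])

```text
time: 0.9
tcp_pos: [0.3841, -0.2747, 0.3618]
orientation: [-89.9, -0.1, -34.2]
contact_force: [-1.1, -0.3, -0.1]
finger_gap: 0.0003
```

```bash
python3 - <<'E'
from h import *
print(move([.62,0,.36],[-90,0,0]))
E
```

```text
(array([0.163, 0.01 , 1.439]), array([-0.002, -0.76 ,  0.002]))
```

Emit:
drive_tool([
  {"xyz":[0.02,0,0.16],"angular":[0,-0.14,0],"grip":1},
  {"xyz":[0.04,0,0.32],"angular":[0,-0.28,0],"grip":1},
  {"xyz":[0.06,0,0.48],"angular":[0,-0.42,0],"grip":1},
  {"xyz":[0.08,0,0.64],"angular":[0,-0.56,0],"grip":1},
  {"xyz":[0.1,0,0.8],"angular":[0,-0.7,0],"grip":1},
  {"xyz":[0.15,0,0.95],"angular":[0,-0.76,0],"grip":1},
  {"xyz":[0.16,0,1],"angular":[0,-0.76,0],"grip":1},
  {"xyz":[0.16,0,1],"angular":[0,-0.76,0],"grip":1},
])

```text
time: 1.57
tcp_pos: [0.5569, -0.0937, 0.3597]
orientation: [-90.0, 0.1, -0.2]
contact_force: [-0.7, -0.8, 0.3]
finger_gap: -0.0003
```

```bash
python3 - <<'E'
from h import *
print(move([.62,0.02,.36],[-90,0,0]))
E
```

```text
(array([ 0.251, -0.001,  0.456]), array([-0.001, -0.004, -0.002]))
```

```bash
python3 - <<'E'
from h import *
import pickle
c=optics.get_calibration('wrist');im=optics.read_camera('wrist')[:,:,::-1]
pickle.dump(c,open('w1.pkl','wb'));cv2.imwrite('pics/w1.png',im)
E
```

Emit:
drive_tool([
  {"xyz":[0.08,0,0.15],"angular":[0,0,0],"grip":1},
  {"xyz":[0.16,0,0.3],"angular":[0,0,0],"grip":1},
  {"xyz":[0.25,0,0.46],"angular":[0,0,0],"grip":1},
  {"xyz":[0.25,0,0.46],"angular":[0,0,0],"grip":1},
  {"xyz":[0.25,0,0.46],"angular":[0,0,0],"grip":1},
  {"xyz":[0.25,0,0.46],"angular":[0,0,0],"grip":1},
])

```text
time: 2.12
tcp_pos: [0.6174, 0.0176, 0.3613]
orientation: [-90.0, 0.0, -0.4]
contact_force: [-0.5, -0.6, 0.3]
finger_gap: -0.0001
```

```bash
python3 - <<'E'
from h import *
import pickle
c=optics.get_calibration('wrist');im=optics.read_camera('wrist')[:,:,::-1]
pickle.dump(c,open('w2.pkl','wb'));cv2.imwrite('pics/w2.png',im)
cv2.imwrite('pics/w2b.png',cv2.resize(im,(800,600),interpolation=cv2.INTER_CUBIC))
print(c)
E
```

```text
{'fx': 342.95181283690243, 'fy': 342.95181283690243, 'cx': 255.42613500223968, 'cy': 192.25882474928926, 'eye': array([0.61725533, 0.08623169, 0.50362739]), 'attitude': array([-15.82773197,   0.0316498 ,  -0.39867803])}
```

View pics/w2b.png

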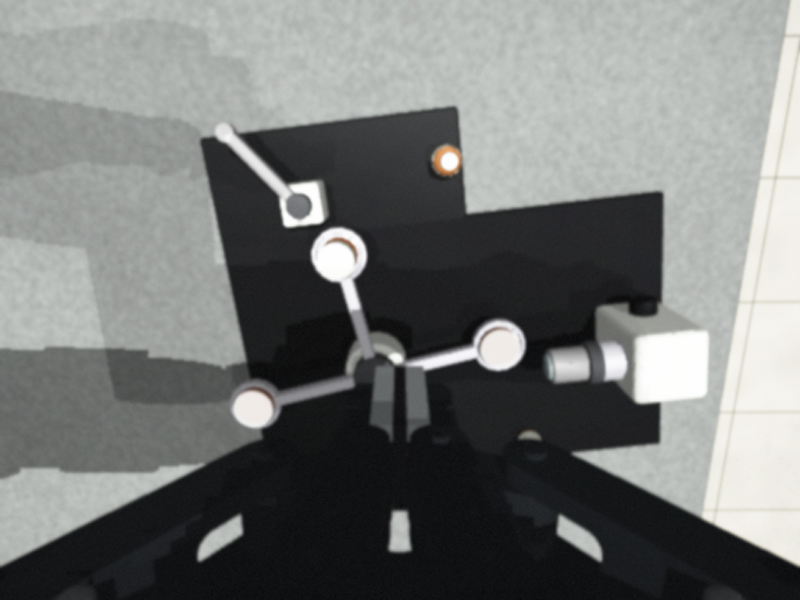

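```bash
python3 - <<'E'
from h import *
import pickle
c=pickle.load(open('w2.pkl','rb'))
W=lambda u,z:world(c,np.array(u)*.64,z)
P={n:W(u,z) for n,u,z in [('jarcup',(339,255),.055),('jarcap',(337,257),.081),('topcup',(499,345),.055),('botcup',(255,404),.055),('lensfront',(550,365),.074),('lens2',(608,361),.074),('hous1',(633,368),.105),('hous',(670,366),.105),('piv',(299,206),.062),('end',(224,131),.06),('va',(449,161),.045),('vb',(530,436),.045)]}
for n in P: print(n,P[n].round(4))
ax=(P['topcup']+P['botcup'])/2; print('ax',ax)
ang=lambda p,q:np.degrees(np.arctan2(*(q-p)[[1,0]]))
for n in P: print(n,ang(ax,P[n]).round(1),np.linalg.norm((P[n]-ax)[:2]).round(4))
print('lens dir',ang(P['lensfront'],P['lens2']),'lever',ang(P['piv'],P['end']))
im=cv2.imread('pics/w2.png')
x=cv2.resize(im[180:280,270:470],(800,400),interpolation=cv2.INTER_CUBIC);cv2.imwrite('pics/c1.png',x)
E
```

```text
jarcup [ 5.653e-01 -5.000e-04  5.500e-02]
jarcap [0.5667 0.0029 0.081 ]
topcup [ 0.7049 -0.0829  0.055 ]
botcup [ 0.4827 -0.1392  0.055 ]
lensfront [ 0.7459 -0.0944  0.074 ]
lens2 [ 0.7956 -0.091   0.074 ]
hous1 [ 0.8034 -0.0844  0.105 ]
hous [ 0.8328 -0.0828  0.105 ]
piv [0.535  0.0417 0.062 ]
end [0.4788 0.1005 0.06  ]
va [0.6583 0.076  0.045 ]
vb [ 0.7406 -0.1797  0.045 ]
ax [ 0.59379902 -0.11102528  0.055     ]
jarcup 104.4 0.1141
jarcap 103.4 0.1171
topcup 14.2 0.1146
botcup -165.8 0.1146
lensfront 6.2 0.1531
lens2 5.7 0.2028
hous1 7.2 0.2113
hous 6.7 0.2406
piv 111.1 0.1636
end 118.5 0.2408
va 71.0 0.1978
vb -25.1 0.162
lens dir 3.884137379320481 lever 133.70053453489788
```

View pics/c1.png

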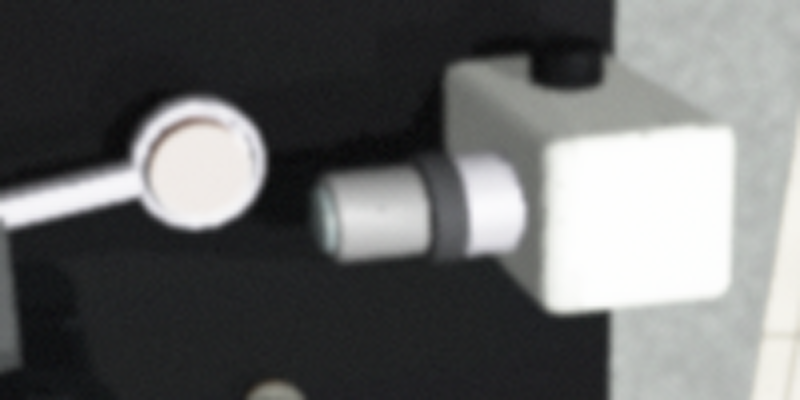

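```bash
python3 - <<'E'
from h import *
import pickle
c=pickle.load(open('w2.pkl','rb'))
ax=np.array([.5938,-.1110])
ang=lambda d:np.degrees(np.arctan2(d[1],d[0]))
for u,z in [((340,219.5),.074),((425,212),.074),((450,206),.074),((640,217),.105)]:
    p=world(c,(270+u[0]/4,180+u[1]/4),z)[:2];print(p,ang(p-ax))
for a,b in [((545,140),(730,125)),((550,313),(730,295))]:
    A,B=[world(c,(270+u[0]/4,180+u[1]/4),.105)[:2] for u in (a,b)];print('edge',ang(B-A))
im=cv2.imread('pics/w1.png');cv2.imwrite('pics/w1b.png',cv2.resize(im,(800,600),interpolation=cv2.INTER_CUBIC))
print(pickle.load(open('w1.pkl','rb'))['eye'])
print(move([.62,-.18,.30],[-90,0,-15]))
E
```

```text
[ 0.75011789 -0.0962462 ] 5.391793777700621
[ 0.77854377 -0.09371588] 5.34487680914235
[ 0.78675751 -0.09160027] 5.7411618128664195
[ 0.83429297 -0.08286742] 6.672069004065679
edge 4.573779945639684
edge 5.976394404103835
[ 0.55655186 -0.02522908  0.5021567 ]
(array([ 0.017,  0.247, -0.788]), array([ 0.001,  0.324, -0.   ]))
```

View pics/w1b.png

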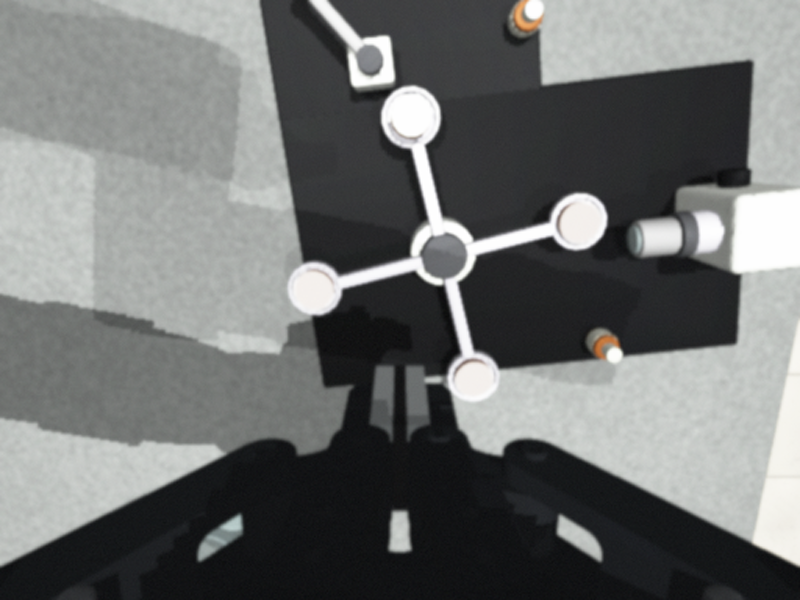

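```bash
python3 - <<'E'
from h import *
import pickle
c1=pickle.load(open('w1.pkl','rb'));c=pickle.load(open('w2.pkl','rb'))
W=lambda u,z:world(c1,np.array(u)*.64,z)
ang=lambda d:np.degrees(np.arctan2(d[1],d[0]))
Q=[W(u,.055) for u in [(410,117),(579,221),(472,376),(314,288)]]
ax=np.mean(Q,0);print('ax',ax,W((445,256),.057))
for q in Q: print(q.round(4),ang(q-ax).round(1),np.linalg.norm(q-ax).round(4))
p=W((632,240),.074);p2=W((668,237),.074);h=W((775,225),.105)
for q in (p,p2): print(q,ang(q-ax))
print('piv',W((370,58),.062),'vb',W((614,355),.045),'va',W((534,10),.045))
for n,a,b in [('topcup',(579,221),(499,345)),('botcup',(314,288),(255,404)),('piv',(370,59),(299,206)),('jarcap',(411,117),(337,257)),('lens',(632,239),(552,365))]:
    M=[]
    for cc,u in ((c1,a),(c,b)):
        d=world(cc,np.array(u)*.64,0)-cc['eye'];M.append((cc['eye'],d/np.linalg.norm(d)))
    A=sum(np.eye(3)-np.outer(d,d) for e,d in M);B=sum((np.eye(3)-np.outer(d,d))@e for e,d in M)
    print(n,np.linalg.solve(A,B).round(4))
E
```

```text
ax [ 0.59320278 -0.11158685  0.055     ] [ 0.59422784 -0.11199128  0.057     ]
[ 0.5645 -0.0007  0.055 ] 104.5 0.1145
[ 0.7053 -0.0832  0.055 ] 14.2 0.1156
[ 0.621  -0.2224  0.055 ] -75.9 0.1143
[ 0.4821 -0.14    0.055 ] -165.6 0.1147
[ 0.74285847 -0.09607446  0.074     ] 5.917794404651957
[ 0.7714569  -0.09373813  0.074     ] 5.718010932069265
piv [0.53401798 0.04133139 0.062     ] vb [ 0.75116922 -0.20647319  0.045     ] va [0.6598225  0.07743811 0.045     ]
topcup [ 0.7051 -0.0831  0.0548]
botcup [ 0.4815 -0.141   0.0513]
piv [0.5339 0.0413 0.0572]
jarcap [ 0.5648 -0.0009  0.0625]
lens [ 0.7493 -0.0979  0.063 ]
```

```bash
cat >> h.py <<'E'
AX=np.array([.5937,-.1115])
def fing(phi,rho,d,z=.038,side=1):
    "pose with finger at radius rho, offset d ccw of spoke phi; tool x on tangent"
    a=np.radians(phi);u=np.array([np.cos(a),np.sin(a)]);n=np.array([-u[1],u[0]])
    return np.r_[AX+rho*u+d*n,z],[-90,0,phi+90]
E
python3 - <<'E'
from h import *
print(fing(-75.7,.062,.045)); print(status.get_obs()['joint_pos'])
print(move(*fing(-75.7,.062,.045,.15)))
print(move(*fing(-75.7,.062,.045)))
E
```

```text
(array([ 0.65261965, -0.16046402,  0.038     ]), [-90, 0, 14.299999999999997])
[ 1.59556571e+00  2.37539689e+01  3.29826813e+01  9.92436016e+01
 -2.58787873e-02  9.20272669e+01]
(array([ 0.147,  0.847, -0.709]), array([ 0.001, -0.327, -0.   ]))
(array([ 0.147,  1.295, -0.708]), array([ 0.001, -0.327, -0.   ]))
```

Emit:
drive_tool([
  {"xyz":[0.04,0,-0.15],"angular":[0,-0.1,0],"grip":1},
  {"xyz":[0.08,0,-0.3],"angular":[0,-0.2,0],"grip":1},
  {"xyz":[0.12,0.1,-0.45],"angular":[0,-0.327,0],"grip":1},
  {"xyz":[0.147,0.25,-0.6],"angular":[0,-0.327,0],"grip":1},
  {"xyz":[0.147,0.4,-0.709],"angular":[0,-0.327,0],"grip":1},
  {"xyz":[0.147,0.55,-0.709],"angular":[0,-0.327,0],"grip":1},
  {"xyz":[0.147,0.7,-0.709],"angular":[0,-0.327,0],"grip":1},
  {"xyz":[0.147,0.847,-0.709],"angular":[0,-0.327,0],"grip":1},
  {"xyz":[0.147,0.847,-0.709],"angular":[0,-0.327,0],"grip":1},
  {"xyz":[0.147,0.847,-0.709],"angular":[0,-0.327,0],"grip":1},
  {"xyz":[0.147,0.847,-0.709],"angular":[0,-0.327,0],"grip":1},
])

```text
time: 3.08
tcp_pos: [0.6542, -0.1599, 0.1523]
orientation: [-90.1, -0.1, 14.3]
contact_force: [0.2, -0.4, 0.2]
finger_gap: -0.0003
```

```bash
python3 - <<'E'
from h import *
print(move(*fing(-75.7,.062,.045)))
print(status.get_obs()['contact_force'])
im=optics.read_camera('wrist')[:,:,::-1]
cv2.imwrite('pics/w3.png',im[:,100:400])
E
```

```text
(array([-0.008,  0.457, -0.   ]), array([ 0.002, -0.   ,  0.003]))
[ 0.16274837 -0.39289347  0.23904062]
```

View pics/w3.png

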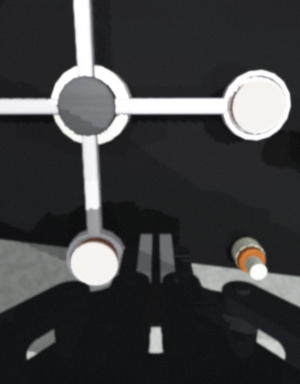

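Emit:
drive_tool([
  {"xyz":[0,0.08,0],"angular":[0,0,0],"grip":1},
  {"xyz":[0,0.16,0],"angular":[0,0,0],"grip":1},
  {"xyz":[0,0.24,0],"angular":[0,0,0],"grip":1},
  {"xyz":[0,0.32,0],"angular":[0,0,0],"grip":1},
  {"xyz":[0,0.4,0],"angular":[0,0,0],"grip":1},
  {"xyz":[0,0.457,0],"angular":[0,0,0],"grip":1},
  {"xyz":[0,0.457,0],"angular":[0,0,0],"grip":1},
  {"xyz":[0,0.457,0],"angular":[0,0,0],"grip":1},
])

```text
time: 3.8
tcp_pos: [0.6551, -0.1589, 0.0375]
orientation: [-90.1, -0.1, 14.4]
contact_force: [0.4, 0.6, 1.0]
finger_gap: 0.0002
```

```bash
cat > rows.py <<'E'
import sys;from h import *
# args: phi list start d0 ; prints rows
def rows(seq):
    for ph,d in seq:
        x,a=move(*fing(ph,.062,d)); print(f"{ph:.1f} {d*1e3:.1f}",x,a[1])
E
python3 - <<'E'
from rows import *
print(status.get_obs()['contact_force'],status.get_obs()['tcp_pos'])
rows([(-75.7,.035),(-75.7,.026),(-75.7,.021)]+[(-75.7-2*k,.0195) for k in range(0,17)])
E
```

```text
[0.35284879 0.63265753 1.02229694] [ 0.65514875 -0.15890909  0.03748367]
-75.7 35.0 [-0.051 -0.002 -0.003] 0.002
-75.7 26.0 [-0.087 -0.002 -0.003] 0.002
-75.7 21.0 [-0.107 -0.002 -0.003] 0.002
-75.7 19.5 [-0.113 -0.002 -0.003] 0.002
-77.7 19.5 [-0.122 -0.002 -0.006] 0.046
-79.7 19.5 [-0.131 -0.002 -0.008] 0.091
-81.7 19.5 [-0.14  -0.002 -0.01 ] 0.135
-83.7 19.5 [-0.149 -0.002 -0.012] 0.18
-85.7 19.5 [-0.158 -0.002 -0.013] 0.224
-87.7 19.5 [-0.167 -0.002 -0.014] 0.269
-89.7 19.5 [-0.176 -0.002 -0.015] 0.313
-91.7 19.5 [-0.185 -0.002 -0.015] 0.357
-93.7 19.5 [-0.194 -0.002 -0.015] 0.402
-95.7 19.5 [-0.203 -0.003 -0.015] 0.446
-97.7 19.5 [-0.212 -0.003 -0.014] 0.491
-99.7 19.5 [-0.221 -0.003 -0.013] 0.535
-101.7 19.5 [-0.23  -0.003 -0.012] 0.58
-103.7 19.5 [-0.239 -0.003 -0.011] 0.624
-105.7 19.5 [-0.248 -0.003 -0.009] 0.669
-107.7 19.5 [-0.257 -0.003 -0.007] 0.713
```

Emit:
drive_tool([
  {"xyz":[-0.04,0,-0.003],"angular":[0,0,0],"grip":1},
  {"xyz":[-0.075,0,-0.003],"angular":[0,0,0],"grip":1},
  {"xyz":[-0.1,0,-0.003],"angular":[0,0,0],"grip":1},
  {"xyz":[-0.113,0,-0.003],"angular":[0,0,0],"grip":1},
  {"xyz":[-0.122,0,-0.006],"angular":[0,0.046,0],"grip":1},
  {"xyz":[-0.131,0,-0.008],"angular":[0,0.091,0],"grip":1},
  {"xyz":[-0.14,0,-0.01],"angular":[0,0.135,0],"grip":1},
  {"xyz":[-0.149,0,-0.012],"angular":[0,0.18,0],"grip":1},
  {"xyz":[-0.158,0,-0.013],"angular":[0,0.224,0],"grip":1},
  {"xyz":[-0.167,0,-0.014],"angular":[0,0.269,0],"grip":1},
  {"xyz":[-0.176,0,-0.015],"angular":[0,0.313,0],"grip":1},
  {"xyz":[-0.185,0,-0.015],"angular":[0,0.357,0],"grip":1},
  {"xyz":[-0.194,0,-0.015],"angular":[0,0.402,0],"grip":1},
  {"xyz":[-0.203,0,-0.015],"angular":[0,0.446,0],"grip":1},
  {"xyz":[-0.212,0,-0.014],"angular":[0,0.491,0],"grip":1},
  {"xyz":[-0.221,0,-0.013],"angular":[0,0.535,0],"grip":1},
  {"xyz":[-0.23,0,-0.012],"angular":[0,0.58,0],"grip":1},
  {"xyz":[-0.239,0,-0.011],"angular":[0,0.624,0],"grip":1},
  {"xyz":[-0.245,0,-0.01],"angular":[0,0.655,0],"grip":1},
  {"xyz":[-0.245,0,-0.01],"angular":[0,0.655,0],"grip":1},
])

```text
time: 5.47
tcp_pos: [0.5947, -0.1766, 0.0358]
orientation: [-90.0, -0.0, -15.2]
contact_force: [1.3, -0.3, -0.1]
finger_gap: 0.0003
```

```bash
python3 - <<'E'
from rows import *
import pickle
print(status.get_obs()['contact_force'])
c=optics.get_calibration('wrist');im=optics.read_camera('wrist')[:,:,::-1]
cv2.imwrite('pics/w4.png',im); pickle.dump(c,open('w4.pkl','wb'))
print(pix(c,np.r_[AX,.057]))
rows([(-105.1-2.5*k,.0195) for k in range(0,15)])
E
```

```text
[ 1.29542448 -0.31554121 -0.08386866]
[204.92066602 113.01727435]
-105.1 19.5 [ 0.006 -0.009  0.002] 0.0
-107.6 19.5 [-0.005 -0.009 -0.001] 0.056
-110.1 19.5 [-0.016 -0.009 -0.004] 0.111
-112.6 19.5 [-0.027 -0.009 -0.006] 0.167
-115.1 19.5 [-0.038 -0.009 -0.008] 0.222
-117.6 19.5 [-0.05  -0.009 -0.009] 0.278
-120.1 19.5 [-0.061 -0.009 -0.01 ] 0.333
-122.6 19.5 [-0.072 -0.009 -0.01 ] 0.389
-125.1 19.5 [-0.084 -0.009 -0.01 ] 0.445
-127.6 19.5 [-0.095 -0.009 -0.009] 0.5
-130.1 19.5 [-0.106 -0.009 -0.008] 0.556
-132.6 19.5 [-0.117 -0.009 -0.006] 0.611
-135.1 19.5 [-0.129 -0.009 -0.004] 0.667
-137.6 19.5 [-0.14  -0.009 -0.001] 0.722
-140.1 19.5 [-0.15  -0.009  0.002] 0.778
```

View pics/w4.png

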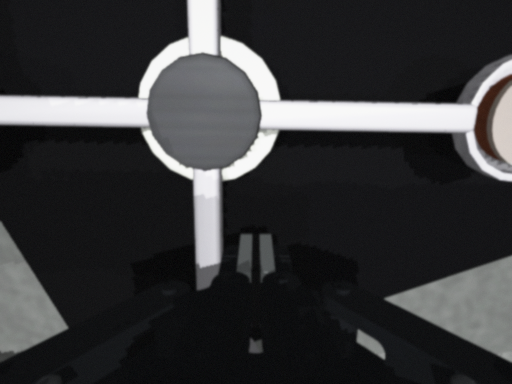

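Emit:
drive_tool([
  {"xyz":[-0.005,0,-0.001],"angular":[0,0.056,0],"grip":1},
  {"xyz":[-0.016,-0.005,-0.004],"angular":[0,0.111,0],"grip":1},
  {"xyz":[-0.027,-0.005,-0.006],"angular":[0,0.167,0],"grip":1},
  {"xyz":[-0.038,-0.005,-0.008],"angular":[0,0.222,0],"grip":1},
  {"xyz":[-0.05,-0.005,-0.009],"angular":[0,0.278,0],"grip":1},
  {"xyz":[-0.061,-0.005,-0.01],"angular":[0,0.333,0],"grip":1},
  {"xyz":[-0.072,-0.005,-0.01],"angular":[0,0.389,0],"grip":1},
  {"xyz":[-0.084,-0.005,-0.01],"angular":[0,0.445,0],"grip":1},
  {"xyz":[-0.095,-0.005,-0.009],"angular":[0,0.5,0],"grip":1},
  {"xyz":[-0.106,-0.005,-0.008],"angular":[0,0.556,0],"grip":1},
  {"xyz":[-0.117,-0.005,-0.006],"angular":[0,0.611,0],"grip":1},
  {"xyz":[-0.129,-0.005,-0.004],"angular":[0,0.667,0],"grip":1},
  {"xyz":[-0.14,-0.005,-0.001],"angular":[0,0.722,0],"grip":1},
  {"xyz":[-0.15,-0.005,0.002],"angular":[0,0.778,0],"grip":1},
  {"xyz":[-0.15,-0.005,0.002],"angular":[0,0.778,0],"grip":1},
])

```text
time: 6.77
tcp_pos: [0.5586, -0.166, 0.0367]
orientation: [-90.0, 0.0, -50.2]
contact_force: [-0.1, 0.9, -0.6]
finger_gap: -0.0001
```

```bash
python3 - <<'E'
from rows import *
rows([(-140.1-2*k,.0205) for k in range(0,18)])
E
```

```text
-140.1 20.5 [ 0.005 -0.005 -0.   ] -0.002
-142.1 20.5 [-0.004 -0.005 -0.003] 0.043
-144.1 20.5 [-0.013 -0.005 -0.005] 0.087
-146.1 20.5 [-0.022 -0.005 -0.008] 0.132
-148.1 20.5 [-0.031 -0.005 -0.009] 0.176
-150.1 20.5 [-0.04  -0.005 -0.011] 0.22
-152.1 20.5 [-0.049 -0.005 -0.012] 0.265
-154.1 20.5 [-0.058 -0.005 -0.013] 0.309
-156.1 20.5 [-0.067 -0.005 -0.013] 0.354
-158.1 20.5 [-0.076 -0.005 -0.014] 0.398
-160.1 20.5 [-0.085 -0.005 -0.014] 0.443
-162.1 20.5 [-0.094 -0.005 -0.013] 0.487
-164.1 20.5 [-0.103 -0.005 -0.012] 0.532
-166.1 20.5 [-0.112 -0.005 -0.011] 0.576
-168.1 20.5 [-0.121 -0.005 -0.01 ] 0.62
-170.1 20.5 [-0.13  -0.005 -0.008] 0.665
-172.1 20.5 [-0.139 -0.005 -0.006] 0.709
-174.1 20.5 [-0.148 -0.005 -0.004] 0.754
```

Emit:
drive_tool([
  {"xyz":[-0.004,0,-0.003],"angular":[0,0.043,0],"grip":1},
  {"xyz":[-0.013,0,-0.005],"angular":[0,0.087,0],"grip":1},
  {"xyz":[-0.022,0,-0.008],"angular":[0,0.132,0],"grip":1},
  {"xyz":[-0.031,0,-0.009],"angular":[0,0.176,0],"grip":1},
  {"xyz":[-0.04,0,-0.011],"angular":[0,0.22,0],"grip":1},
  {"xyz":[-0.049,0,-0.012],"angular":[0,0.265,0],"grip":1},
  {"xyz":[-0.058,0,-0.013],"angular":[0,0.309,0],"grip":1},
  {"xyz":[-0.067,0,-0.013],"angular":[0,0.354,0],"grip":1},
  {"xyz":[-0.076,0,-0.014],"angular":[0,0.398,0],"grip":1},
  {"xyz":[-0.085,0,-0.014],"angular":[0,0.443,0],"grip":1},
  {"xyz":[-0.094,0,-0.013],"angular":[0,0.487,0],"grip":1},
  {"xyz":[-0.103,0,-0.012],"angular":[0,0.532,0],"grip":1},
  {"xyz":[-0.11,0,-0.011],"angular":[0,0.576,0],"grip":1},
  {"xyz":[-0.114,0,-0.01],"angular":[0,0.6,0],"grip":1},
  {"xyz":[-0.114,0,-0.01],"angular":[0,0.6,0],"grip":1},
])

```text
time: 8.02
tcp_pos: [0.5387, -0.1457, 0.0366]
orientation: [-90.0, 0.0, -77.1]
contact_force: [0.7, 0.3, 0.6]
finger_gap: 0.0
```

```bash
cat > spoke.py <<'E'
from h import *
def meas(name,cam='wrist'):
    "world angle of spokes mod 90 from bright bars, ring 30..85 mm around AX at z=.057, sampled in world"
    c=optics.get_calibration(cam);im=optics.read_camera(cam)[:,:,::-1].copy();cv2.imwrite(f'pics/{name}.png',im)
    g=cv2.GaussianBlur(cv2.cvtColor(im,cv2.COLOR_BGR2GRAY),(3,3),0)
    out=[]
    for a0 in np.arange(-180,180,.5):
        a=np.radians(a0);v=[]
        for r in np.arange(.04,.086,.003):
            u=pix(c,np.r_[AX+r*np.array([np.cos(a),np.sin(a)]),.057])
            if 0<=u[0]<511 and 0<=u[1]<383: v.append(g[int(round(u[1])),int(round(u[0]))])
        out.append((a0,np.mean(v) if len(v)>8 else 0))
    o=np.array(out)
    # runs of bright
    b=o[:,1]>120; i=0
    while i<len(b):
        if b[i]:
            j=i
            while j<len(b) and b[j]: j+=1
            print('spoke',o[i,0],o[j-1,0],'mid',(o[i,0]+o[j-1,0])/2); i=j
        i+=1
E
python3 - <<'E'
from spoke import *
s=status.get_obs();print(s['tcp_pos'],s['orientation'],s['contact_force'])
meas('w5')
E
```

```text
[ 0.53873497 -0.14574682  0.03657626] [-9.00049661e+01  1.07034977e-02 -7.70639186e+01] [0.69174404 0.32999781 0.59841657]
spoke -79.5 -71.5 mid -75.5
spoke 100.0 110.0 mid 105.0
```

View pics/w5.png

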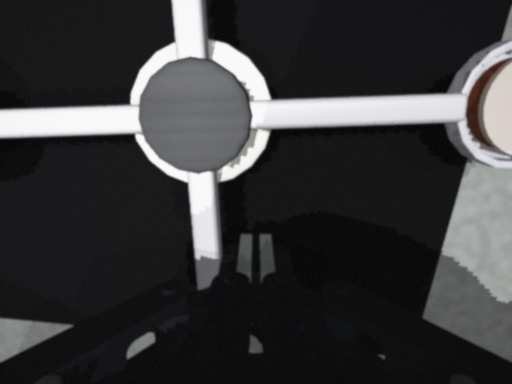

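```bash
python3 - <<'E'
from rows import *
s=status.get_obs();p=s['tcp_pos'][:2]-AX
a=np.radians(-165.2);u=np.array([np.cos(a),np.sin(a)]);n=np.array([-u[1],u[0]])
print('rho,d',p@u,p@n)
rho,d=p@u,p@n
for k in (0,2,4,6,7,8,8.5,9):
    q,_=fing(-165.2-k,rho,d,s['tcp_pos'][2]); print(k,*move(q,[-90,0,-77.06-k]))
E
```

```text
rho,d 0.061801386127265226 0.019171841638895643
0 [0. 0. 0.] [-0.     0.001 -0.   ]
2 [-0.009  0.    -0.003] [-0.     0.045 -0.   ]
4 [-0.017  0.    -0.005] [-0.    0.09 -0.  ]
6 [-0.026  0.    -0.007] [-0.     0.134 -0.   ]
7 [-0.03   0.    -0.008] [-0.     0.157 -0.   ]
8 [-0.035  0.    -0.009] [-0.     0.179 -0.   ]
8.5 [-0.037  0.    -0.01 ] [-0.    0.19 -0.  ]
9 [-0.039  0.    -0.01 ] [-0.     0.201 -0.   ]
```

Emit:
drive_tool([
  {"xyz":[-0.005,0,-0.002],"angular":[0,0.02,0],"grip":1},
  {"xyz":[-0.011,0,-0.003],"angular":[0,0.056,0],"grip":1},
  {"xyz":[-0.017,0,-0.005],"angular":[0,0.09,0],"grip":1},
  {"xyz":[-0.023,0,-0.006],"angular":[0,0.12,0],"grip":1},
  {"xyz":[-0.028,0,-0.008],"angular":[0,0.15,0],"grip":1},
  {"xyz":[-0.032,0,-0.009],"angular":[0,0.17,0],"grip":1},
  {"xyz":[-0.035,0,-0.01],"angular":[0,0.185,0],"grip":1},
  {"xyz":[-0.037,0,-0.01],"angular":[0,0.19,0],"grip":1},
  {"xyz":[-0.037,0,-0.01],"angular":[0,0.19,0],"grip":1},
  {"xyz":[-0.037,0,-0.01],"angular":[0,0.19,0],"grip":1},
])

```text
time: 8.9
tcp_pos: [0.5343, -0.1373, 0.0365]
orientation: [-90.0, 0.0, -85.6]
contact_force: [-0.7, 0.2, 0.4]
finger_gap: 0.0003
```

```bash
python3 - <<'E'
from spoke import *
s=status.get_obs();print(s['contact_force'],s['tcp_pos'])
meas('w6')
s=status.get_obs()
print(move([.53,-.02,.34],[-90,0,-35]))
E
```

```text
[-0.6863613   0.24689583  0.44312025] [ 0.5342722  -0.13734418  0.03654144]
spoke -88.0 -79.5 mid -83.75
spoke 91.5 102.0 mid 96.75
(array([-0.47 , -1.214,  0.019]), array([ 0.   , -1.125, -0.   ]))
```

Emit:
drive_tool([
  {"xyz":[0.02,0,0],"angular":[0,0,0],"grip":1},
  {"xyz":[0.05,0,0],"angular":[0,0,0],"grip":1},
  {"xyz":[0.05,-0.1,0],"angular":[0,0,0],"grip":1},
  {"xyz":[0.05,-0.25,0],"angular":[0,0,0],"grip":1},
  {"xyz":[0.05,-0.4,0],"angular":[0,0,0],"grip":1},
  {"xyz":[0.05,-0.55,0],"angular":[0,-0.15,0],"grip":1},
  {"xyz":[0.05,-0.7,0],"angular":[0,-0.3,0],"grip":1},
  {"xyz":[0.05,-0.85,0],"angular":[0,-0.45,0],"grip":1},
  {"xyz":[0.05,-1,0],"angular":[0,-0.6,0],"grip":1},
  {"xyz":[0.05,-1,0],"angular":[0,-0.75,0],"grip":1},
  {"xyz":[0.05,-1,0],"angular":[0,-0.9,0],"grip":1},
  {"xyz":[0.05,-1,0],"angular":[0,-1,0],"grip":1},
  {"xyz":[0.05,-1,0],"angular":[0,-1,0],"grip":1},
])

```text
time: 10.03
tcp_pos: [0.5353, -0.1505, 0.2868]
orientation: [-90.0, -0.0, -40.5]
contact_force: [-0.1, -0.7, -0.4]
finger_gap: 0.0
```

```bash
python3 - <<'E'
from h import *
print(move([.62,-.06,.36],[-90,0,0]))
E
```

```text
(array([ 0.023, -0.293,  0.496]), array([-0. , -0.9,  0. ]))
```

Emit:
drive_tool([
  {"xyz":[0,-0.1,0.1],"angular":[0,-0.15,0],"grip":1},
  {"xyz":[0.01,-0.2,0.2],"angular":[0,-0.3,0],"grip":1},
  {"xyz":[0.02,-0.293,0.3],"angular":[0,-0.45,0],"grip":1},
  {"xyz":[0.023,-0.293,0.4],"angular":[0,-0.6,0],"grip":1},
  {"xyz":[0.023,-0.293,0.496],"angular":[0,-0.75,0],"grip":1},
  {"xyz":[0.023,-0.293,0.496],"angular":[0,-0.9,0],"grip":1},
  {"xyz":[0.023,-0.293,0.496],"angular":[0,-0.9,0],"grip":1},
  {"xyz":[0.023,-0.293,0.496],"angular":[0,-0.9,0],"grip":1},
])

```text
time: 10.7
tcp_pos: [0.6204, -0.0599, 0.3593]
orientation: [-90.0, 0.1, -0.5]
contact_force: [-0.7, -0.3, -1.2]
finger_gap: -0.0002
```

```bash
python3 - <<'E'
from spoke import *
import pickle
meas('w7'); c=optics.get_calibration('wrist');pickle.dump(c,open('w7.pkl','wb'))
im=cv2.imread('pics/w7.png');cv2.imwrite('pics/w7b.png',cv2.resize(im[:300,112:],(800,600),interpolation=cv2.INTER_CUBIC))
E
```

```text
spoke -179.0 -168.0 mid -173.5
spoke -86.0 -80.5 mid -83.25
spoke 1.5 12.0 mid 6.75
spoke 91.5 102.0 mid 96.75
```

View pics/w7b.png

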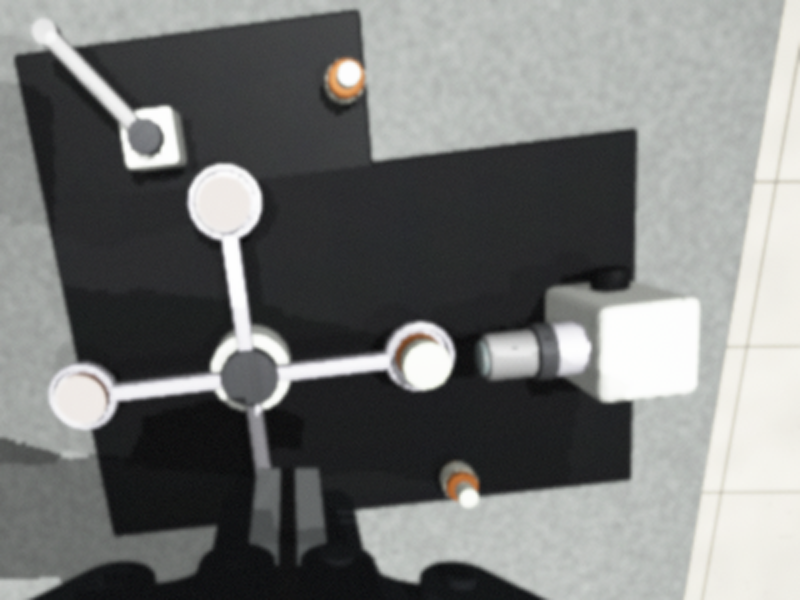

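```bash
python3 - <<'E'
from h import *
import pickle
c=pickle.load(open('w7.pkl','rb'))
W=lambda u,z:world(c,(112+u[0]/2,u[1]/2),z)[:2]
ang=lambda d:np.degrees(np.arctan2(d[1],d[0])).round(2)
for a,b in [((372,160),(636,130)),((113,535),(630,480)),((17,57),(358,11)),((17,57),(113,535)),((636,130),(630,480))]: print('sole',ang(W(b,.01)-W(a,.01)))
ax=np.mean([W((225,201),.055),W((83,396),.055),W((420,355),.055)],0)
h=W((250,377),.057);L,Rr=W((83,396),.055),W((420,355),.055)
print('hub',h,'mid',(L+Rr)/2,'spoke',ang(Rr-L),ang(Rr-AX),'cap',W((427,363),.081),ang(W((427,363),.081)-AX))
for u in [(487,357),(530,353),(545,350),(575,347)]: print('lens',W(u,.074),ang(W(u,.074)-AX),ang(W(u,.074)-(L+Rr)/2))
print('house',ang(W((650,348),.105)-AX), ang(W((697,297),.105)-W((608,304),.105)),ang(W((697,392),.105)-W((608,401),.105)))
g=cv2.imread('pics/w7.png');cv2.imwrite('pics/c2.png',cv2.resize(g[140:215,290:470],(800,333),interpolation=cv2.INTER_CUBIC))
E
```

```text
sole 5.66
sole 6.15
sole 6.41
sole -84.13
sole -83.67
hub [ 0.59400433 -0.11198912] mid [ 0.59395049 -0.11160466] spoke 6.64 6.58 cap [ 0.70752431 -0.09734719] 7.09
lens [ 0.74725496 -0.09549364] 5.95 6.0
lens [ 0.77458691 -0.09311271] 5.8 5.85
lens [ 0.78400197 -0.0912313 ] 6.08 6.12
lens [ 0.80296858 -0.08944215] 6.02 6.05
house 6.67 4.04 5.6
```

View pics/c2.png

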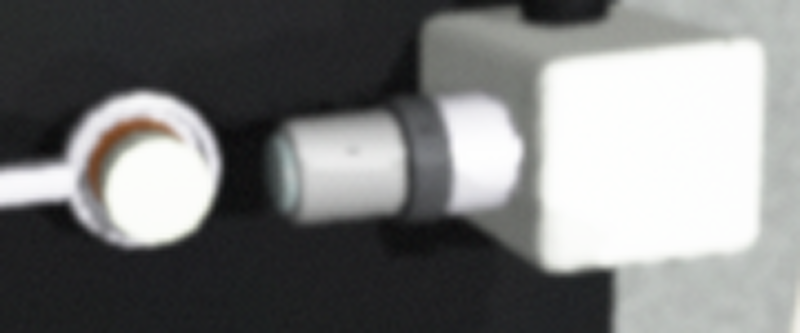

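```bash
cat >> h.py <<'E'
PV=np.array([.534,.0415])
def lev(b,rho,d,z=.04):
    a=np.radians(b);u=np.array([np.cos(a),np.sin(a)]);n=np.array([-u[1],u[0]])
    return np.r_[PV+rho*u-d*n,z],[-90,0,b-90]
E
python3 - <<'E'
from h import *
print(lev(133.7,.062,.035)); print(move(*lev(133.7,.062,.035,.14)))
E
```

```text
(array([0.51646914, 0.11050485, 0.04      ]), [-90, 0, 43.69999999999999])
(array([-0.42 ,  0.879,  0.679]), array([-0.   , -0.983, -0.001]))
```

Emit:
drive_tool([
  {"xyz":[-0.08,0,0.12],"angular":[0,-0.15,0],"grip":1},
  {"xyz":[-0.16,0,0.25],"angular":[0,-0.3,0],"grip":1},
  {"xyz":[-0.25,0.1,0.38],"angular":[0,-0.45,0],"grip":1},
  {"xyz":[-0.34,0.2,0.5],"angular":[0,-0.6,0],"grip":1},
  {"xyz":[-0.42,0.35,0.62],"angular":[0,-0.75,0],"grip":1},
  {"xyz":[-0.42,0.5,0.679],"angular":[0,-0.9,0],"grip":1},
  {"xyz":[-0.42,0.64,0.679],"angular":[0,-0.983,0],"grip":1},
  {"xyz":[-0.42,0.76,0.679],"angular":[0,-0.983,0],"grip":1},
  {"xyz":[-0.42,0.879,0.679],"angular":[0,-0.983,0],"grip":1},
  {"xyz":[-0.42,0.879,0.679],"angular":[0,-0.983,0],"grip":1},
  {"xyz":[-0.42,0.879,0.679],"angular":[0,-0.983,0],"grip":1},
])

```text
time: 11.67
tcp_pos: [0.5149, 0.1097, 0.14]
orientation: [-89.9, 0.1, 43.9]
contact_force: [-0.6, -0.1, 0.5]
finger_gap: 0.0001
```

```bash
python3 - <<'E'
from h import *
c=optics.get_calibration('wrist')
cv2.imwrite('pics/w8.png',optics.read_camera('wrist')[:,:,::-1])
print(pix(c,np.r_[PV,.06]),pix(c,[.479,.1,.06]),'finger@.05',pix(c,lev(133.7,.062,.035,.05)[0]))
print(move(*lev(133.7,.062,.035)))
E
```

```text
[210.81606747 283.15730333] [207.83005729 175.56162946] finger@.05 [259.23109231 197.78189632]
(array([0.002, 0.406, 0.001]), array([0.001, 0.004, 0.001]))
```

View pics/w8.png

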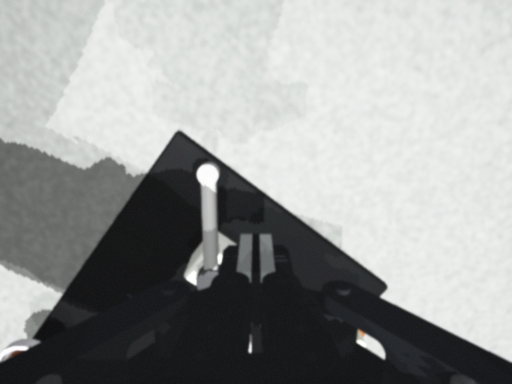

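The lever end shows at (208,174), which matches the estimate, and the finger sits to its right with clearance. I'll descend now.

Emit:
drive_tool([
  {"xyz":[0.003,0.08,0],"angular":[0,0,0],"grip":1},
  {"xyz":[0.003,0.16,0],"angular":[0,0,0],"grip":1},
  {"xyz":[0.003,0.24,0],"angular":[0,0,0],"grip":1},
  {"xyz":[0.003,0.32,0],"angular":[0,0,0],"grip":1},
  {"xyz":[0.003,0.38,0],"angular":[0,0,0],"grip":1},
  {"xyz":[0.003,0.406,0],"angular":[0,0,0],"grip":1},
  {"xyz":[0.003,0.406,0],"angular":[0,0,0],"grip":1},
])

```text
time: 12.3
tcp_pos: [0.5172, 0.1108, 0.0393]
orientation: [-90.0, -0.0, 44.0]
contact_force: [-0.5, 0.1, 0.3]
finger_gap: -0.0002
```

```bash
python3 - <<'E'
from h import *
for b,d in [(133.7,.027),(133.7,.022)]+[(133.7+2.5*k,.0195) for k in range(0,17)]: 
    x,a=move(*lev(b,.062,d));print(round(b,1),x,a[1])
E
```

```text
133.7 [-0.035 -0.003  0.001] 0.006
133.7 [-0.055 -0.003  0.001] 0.006
133.7 [-0.065 -0.003  0.002] 0.006
136.2 [-0.076 -0.003  0.005] -0.049
138.7 [-0.087 -0.003  0.007] -0.105
141.2 [-0.098 -0.003  0.01 ] -0.16
143.7 [-0.109 -0.003  0.012] -0.216
146.2 [-0.121 -0.003  0.013] -0.272
148.7 [-0.132 -0.003  0.014] -0.327
151.2 [-0.143 -0.003  0.014] -0.383
153.7 [-0.155 -0.003  0.014] -0.438
156.2 [-0.166 -0.003  0.013] -0.494
158.7 [-0.177 -0.003  0.012] -0.549
161.2 [-0.188 -0.003  0.01 ] -0.605
163.7 [-0.2   -0.003  0.008] -0.66
166.2 [-0.211 -0.003  0.005] -0.716
168.7 [-0.221 -0.003  0.002] -0.772
171.2 [-0.232 -0.003 -0.001] -0.827
173.7 [-0.243 -0.003 -0.005] -0.883
```

Emit:
drive_tool([
  {"xyz":[-0.03,0,0.001],"angular":[0,0,0],"grip":1},
  {"xyz":[-0.05,0,0.001],"angular":[0,0,0],"grip":1},
  {"xyz":[-0.065,0,0.002],"angular":[0,0,0],"grip":1},
  {"xyz":[-0.076,0,0.005],"angular":[0,-0.049,0],"grip":1},
  {"xyz":[-0.087,0,0.007],"angular":[0,-0.105,0],"grip":1},
  {"xyz":[-0.098,0,0.01],"angular":[0,-0.16,0],"grip":1},
  {"xyz":[-0.109,0,0.012],"angular":[0,-0.216,0],"grip":1},
  {"xyz":[-0.121,0,0.013],"angular":[0,-0.272,0],"grip":1},
  {"xyz":[-0.132,0,0.014],"angular":[0,-0.327,0],"grip":1},
  {"xyz":[-0.143,0,0.014],"angular":[0,-0.383,0],"grip":1},
  {"xyz":[-0.155,0,0.014],"angular":[0,-0.438,0],"grip":1},
  {"xyz":[-0.166,0,0.013],"angular":[0,-0.494,0],"grip":1},
  {"xyz":[-0.177,0,0.012],"angular":[0,-0.549,0],"grip":1},
  {"xyz":[-0.188,0,0.01],"angular":[0,-0.605,0],"grip":1},
  {"xyz":[-0.2,0,0.008],"angular":[0,-0.66,0],"grip":1},
  {"xyz":[-0.211,0,0.005],"angular":[0,-0.716,0],"grip":1},
  {"xyz":[-0.221,0,0.002],"angular":[0,-0.772,0],"grip":1},
  {"xyz":[-0.232,0,-0.001],"angular":[0,-0.827,0],"grip":1},
  {"xyz":[-0.243,0,-0.005],"angular":[0,-0.883,0],"grip":1},
  {"xyz":[-0.243,0,-0.005],"angular":[0,-0.883,0],"grip":1},
])

```text
time: 13.97
tcp_pos: [0.4737, 0.0675, 0.0395]
orientation: [-90.1, -0.0, 83.9]
contact_force: [-0.5, -0.6, -0.6]
finger_gap: 0.0001
```

```bash
python3 - <<'E'
from h import *
for b in [173.7+2*k for k in range(0,16)]: 
    x,a=move(*lev(b,.062,.0195));print(round(b,1),x,a[1])
E
```

```text
173.7 [ 0.001 -0.002 -0.003] 0.004
175.7 [-0.008 -0.002 -0.   ] -0.04
177.7 [-0.016 -0.002  0.002] -0.085
179.7 [-0.025 -0.002  0.004] -0.129
181.7 [-0.034 -0.002  0.006] -0.174
183.7 [-0.043 -0.002  0.007] -0.218
185.7 [-0.052 -0.002  0.008] -0.263
187.7 [-0.061 -0.002  0.009] -0.307
189.7 [-0.07  -0.002  0.009] -0.351
191.7 [-0.079 -0.002  0.009] -0.396
193.7 [-0.088 -0.002  0.009] -0.44
195.7 [-0.097 -0.002  0.009] -0.485
197.7 [-0.106 -0.002  0.008] -0.529
199.7 [-0.115 -0.002  0.007] -0.574
201.7 [-0.124 -0.002  0.005] -0.618
203.7 [-0.133 -0.002  0.003] -0.663
```

Emit:
drive_tool([
  {"xyz":[-0.008,0,0],"angular":[0,-0.04,0],"grip":1},
  {"xyz":[-0.016,0,0.002],"angular":[0,-0.085,0],"grip":1},
  {"xyz":[-0.025,0,0.004],"angular":[0,-0.129,0],"grip":1},
  {"xyz":[-0.034,0,0.006],"angular":[0,-0.174,0],"grip":1},
  {"xyz":[-0.043,0,0.007],"angular":[0,-0.218,0],"grip":1},
  {"xyz":[-0.052,0,0.008],"angular":[0,-0.263,0],"grip":1},
  {"xyz":[-0.061,0,0.009],"angular":[0,-0.307,0],"grip":1},
  {"xyz":[-0.066,0,0.009],"angular":[0,-0.33,0],"grip":1},
  {"xyz":[-0.07,0,0.009],"angular":[0,-0.351,0],"grip":1},
  {"xyz":[-0.07,0,0.009],"angular":[0,-0.351,0],"grip":1},
])

```text
time: 14.8
tcp_pos: [0.4696, 0.0506, 0.0389]
orientation: [-90.0, -0.0, 99.6]
contact_force: [-0.3, -0.5, -0.9]
finger_gap: -0.0002
```

Emit:
drive_tool([
  {"xyz":[-0.004,0,0],"angular":[0,-0.022,0],"grip":1},
  {"xyz":[-0.009,0,0],"angular":[0,-0.045,0],"grip":1},
  {"xyz":[-0.009,0,0],"angular":[0,-0.045,0],"grip":1},
])

```text
time: 15.05
tcp_pos: [0.4698, 0.0484, 0.0385]
orientation: [-90.0, -0.0, 101.7]
contact_force: [-0.4, 0.0, -0.2]
finger_gap: 0.0001
```

Emit:
drive_tool([
  {"xyz":[-0.004,0,0],"angular":[0,-0.022,0],"grip":1},
  {"xyz":[-0.009,0,0],"angular":[0,-0.045,0],"grip":1},
  {"xyz":[-0.009,0,0],"angular":[0,-0.045,0],"grip":1},
])

```text
time: 15.3
tcp_pos: [0.4703, 0.0461, 0.0385]
orientation: [-90.0, -0.0, 103.7]
contact_force: [0.5, 0.2, 0.4]
finger_gap: -0.0
```

Emit:
drive_tool([
  {"xyz":[-0.004,0,0],"angular":[0,-0.022,0],"grip":1},
  {"xyz":[-0.009,0,0],"angular":[0,-0.045,0],"grip":1},
  {"xyz":[-0.009,0,0],"angular":[0,-0.045,0],"grip":1},
])

```text
time: 15.55
tcp_pos: [0.4709, 0.0439, 0.0385]
orientation: [-90.0, -0.0, 105.8]
contact_force: [-0.4, 0.4, -0.7]
finger_gap: -0.0002
```

Emit:
drive_tool([
  {"xyz":[-0.004,0,0],"angular":[0,-0.022,0],"grip":1},
  {"xyz":[-0.009,0,0],"angular":[0,-0.045,0],"grip":1},
  {"xyz":[-0.009,0,0],"angular":[0,-0.045,0],"grip":1},
])

```text
time: 15.8
tcp_pos: [0.4708, 0.043, 0.0385]
orientation: [-90.0, -0.2, 107.8]
contact_force: [-3.9, 9.1, 1.6]
finger_gap: -0.0001
```

```bash
python3 - <<'E'
from h import *
c=optics.get_calibration('wrist')
cv2.imwrite('pics/w9.png',optics.read_camera('wrist')[:,:,::-1])
s=status.get_obs();print(s['contact_force'],s['moment'],c['attitude'])
E
```

```text
[-3.68041947  7.3824006   1.70753795] [ 1.44845977  0.65783091 -0.03643251] [-15.6865425   -0.10807988 107.83079011]
```

View pics/w9.png

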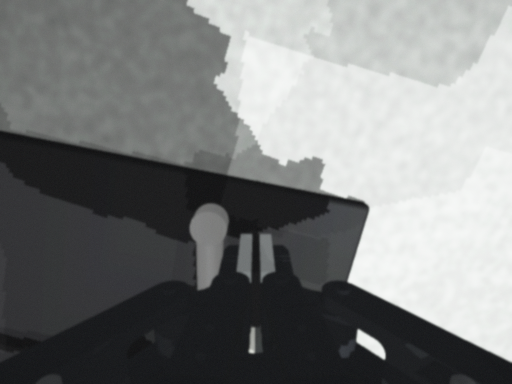

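The lever is at its stop: the reaction rose to about 9 N at a bearing of about 196°. I'll back off and lift.

Emit:
drive_tool([
  {"xyz":[0.015,0,0],"angular":[0,0,0],"grip":1},
  {"xyz":[0.05,0,0],"angular":[0,0,0],"grip":1},
  {"xyz":[0.08,0,0],"angular":[0,0,0],"grip":1},
  {"xyz":[0.08,-0.1,0],"angular":[0,0,0],"grip":1},
  {"xyz":[0.08,-0.25,0],"angular":[0,0.1,0],"grip":1},
  {"xyz":[0.08,-0.4,0],"angular":[0,0.25,0],"grip":1},
  {"xyz":[0.08,-0.55,0],"angular":[0,0.4,0],"grip":1},
  {"xyz":[0.08,-0.7,0],"angular":[0,0.55,0],"grip":1},
  {"xyz":[0.08,-0.85,0],"angular":[0,0.7,0],"grip":1},
  {"xyz":[0.08,-1,0],"angular":[0,0.85,0],"grip":1},
  {"xyz":[0.08,-1,0],"angular":[0,1,0],"grip":1},
  {"xyz":[0.08,-1,0],"angular":[0,1,0],"grip":1},
  {"xyz":[0.08,-1,0],"angular":[0,1,0],"grip":1},
])

```text
time: 16.93
tcp_pos: [0.4652, 0.0613, 0.2882]
orientation: [-90.0, 0.0, 62.9]
contact_force: [-0.1, 0.4, -0.5]
finger_gap: -0.0001
```

```bash
python3 - <<'E'
from h import *
print(move([.60,.0,.36],[-90,0,0]))
E
```

```text
(array([ 0.027, -0.287, -0.592]), array([-0.   ,  1.399, -0.   ]))
```

Emit:
drive_tool([
  {"xyz":[0,-0.1,-0.1],"angular":[0,0.15,0],"grip":1},
  {"xyz":[0.01,-0.2,-0.2],"angular":[0,0.3,0],"grip":1},
  {"xyz":[0.02,-0.287,-0.3],"angular":[0,0.45,0],"grip":1},
  {"xyz":[0.027,-0.287,-0.4],"angular":[0,0.6,0],"grip":1},
  {"xyz":[0.027,-0.287,-0.5],"angular":[0,0.75,0],"grip":1},
  {"xyz":[0.027,-0.287,-0.59],"angular":[0,0.9,0],"grip":1},
  {"xyz":[0.027,-0.287,-0.59],"angular":[0,1,0],"grip":1},
  {"xyz":[0.027,-0.287,-0.59],"angular":[0,1,0],"grip":1},
  {"xyz":[0.027,-0.287,-0.59],"angular":[0,1,0],"grip":1},
])

```text
time: 17.68
tcp_pos: [0.5992, -0.0005, 0.3586]
orientation: [-89.9, 0.2, 18.0]
contact_force: [0.2, 0.8, 0.4]
finger_gap: -0.0001
```

```bash
python3 - <<'E'
from spoke import *
import pickle
c=optics.get_calibration('wrist');pickle.dump(c,open('w10.pkl','wb'));meas('w10')
cv2.imwrite('pics/w10b.png',cv2.resize(cv2.imread('pics/w10.png'),(800,600),interpolation=cv2.INTER_CUBIC))
print(status.get_obs()['contact_force'])
E
```

```text
spoke -177.0 -171.0 mid -174.0
spoke -89.0 -84.0 mid -86.5
spoke 2.0 13.0 mid 7.5
spoke 92.0 101.5 mid 96.75
[0.95241051 0.26945265 0.33289048]
```

```bash
python3 - <<'E'
from h import *
import pickle
for nm in ('w7','w10'):
    c=pickle.load(open(nm+'.pkl','rb'));g=cv2.GaussianBlur(cv2.imread(f'pics/{nm}.png',0),(3,3),0).astype(float)
    o=[]
    for b in range(110,230,1):
        a=np.radians(b);v=[]
        for r in np.arange(.035,.075,.003):
            u=pix(c,np.r_[PV+r*np.array([np.cos(a),np.sin(a)]),.06])
            if 0<=u[0]<511 and 0<=u[1]<383: v.append(g[int(round(u[1])),int(round(u[0]))])
        o.append(np.mean(v) if v else 0)
    print(nm,[(110+i,int(x)) for i,x in enumerate(o) if x>120])
    # jar cap: white blob near focus
    p=pix(c,[.708,-.0985,.081]).round().astype(int);w=g[p[1]-22:p[1]+22,p[0]-22:p[0]+22]
    m=(w>225);y,x=np.nonzero(m);print('cap',world(c,(p[0]-22+x.mean(),p[1]-22+y.mean()),.081).round(4),m.sum())
E
```

```text
w7 [(127, 134), (128, 155), (129, 179), (130, 207), (131, 227), (132, 237), (133, 239), (134, 238), (135, 235), (136, 223), (137, 213), (138, 167), (139, 139)]
cap [ 0.7064 -0.0959  0.081 ] 453
w10 [(190, 126), (191, 155), (192, 188), (193, 214), (194, 229), (195, 234), (196, 233), (197, 230), (198, 218), (199, 199), (200, 169), (201, 130)]
cap [ 0.7053 -0.0968  0.081 ] 345
```

```bash
python3 -c "
from rig import ticket;print(ticket.job_done())"
```

```text
the job is handed in; nothing more can be done
None
```

The jar now stands in front of the lens and the shutter lever is at its stop. I handed the job in at about 18 s with the hand raised clear; no verdict was given.

- **Carousel:** I pushed one bare spoke with the shut fingers and turned it about 98° clockwise. The jar's spoke rests at 6.6–6.8° against about 6.0° for the lens line, so the jar is about 1.2–1.5 mm off at the cup. It read the same after the lever push. The single-spoke readings in that last check scattered from 3.5° to 7.5°, with the lowest read close to the gripper. The white-cap position puts the jar where it was before the lever push, within about 1.5 mm.
- **Shutter lever:** I pushed it counter-clockwise from a bearing of 133° to 195.5°, about 62°. The reaction jumped from under 1 N to about 9 N, which I took as the stop. After I backed off, the image still showed it at 195.5°.
- **Not checked by eye:** I had used all 12 picture views, so the last check was by image code only. I did not measure the dishes or the bystanders again. The largest force reported while pushing was about 10 N, at the lever stop.

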